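# Fit a shaft through a row of three pillow blocks

### The job

Take the steel shaft from its wooden rest and thread it, nose first, through all three pillow blocks of the bearing stand, entering at the end nearer the rest, until its collar sits flush against the first block; then let go of it. The clamped blocks are set up to a centimetre off the stand's centre line, so feel your way in gently and never force the shaft; leave the other things on the bench where they are.

Things in the scene. Friction and masses are not known exactly. Their poses are not given: they have to be found in the camera images.
- bed: Bearing stand bolted to the bench: dark steel base 190 x 130 x 12 mm, on it a clamped steel slide 150 x 84 mm (top 28 mm high) with three equal grey pillow blocks in a row, centred at x = -48, 0 and +48 mm. Origin: centre of the base's underside. x: along the bores, the way the shaft goes in (it enters at the -x end); y across; z up. The row is parallel to x and does not give way.
- bed_entry (a point): Nominal mouth of the first bore, fixed to the base: x = -55 mm (the first block's entry face), y = 0, 75 mm up. The true bore axis, common to all blocks, is clamped anywhere up to 10 mm to either side in y and 5 mm above or below; this is not measured: find it by touch or sight. Bores 14.4 mm wide, 1.5 mm chamfer. Over 25 N between shaft and stand counts as forcing.
- bed_top (a point): Nominal middle of the first block's flat top, 97 mm up; the true one moves with the bore: it is always 22 mm above the bore axis. Blocks are 14 mm thick along x.
- bed_side (a point): Nominal middle of the first block's +y side, 20 mm from the bore axis, at bore height; the true one moves with the bore. The -y side is its mirror image. The sides are plain and upright over the block's height, 22 mm above to 22 mm below the bore axis; 34 to 46 mm below it each block has a foot 76 mm wide across y, with bolt heads to 33 mm below it.
- shaft: Steel shaft, about 0.15 kg, 191 mm long, lying level on its rest. Origin: on its axis at the collar's front face; x along the shaft to the nose; z up. Ahead: round rod 12 mm in diameter, 140 mm long, its last 4 mm bevelled to 9.6 mm. Behind: collar 26 mm in diameter, 6 mm thick, then the grip block. Centre of mass close to the collar. Seated, the origin is at x = -55 mm of the stand.
- shaft_nose (a point): Centre of the nose face of the shaft, on its axis, 140 mm ahead of the collar's front face.
- shaft_grip (a point): Centre of the shaft's flat-sided grip block, on the axis, 28.5 mm behind the collar's front face: 45 mm long, 16 mm wide (y), 22 mm high, axes as the shaft's.
- rest: Wooden rest, fixed: board 190 x 56 x 10 mm, origin at the centre of its underside, x along the shaft. The shaft's axis lies 42 mm up. The grip block stands on a post 12 mm wide, 26 mm long at x = -70 mm, 31 mm high; the rod lies in an upright open slot 18 mm wide at x = +55 mm whose cheeks (40 mm wide overall) reach 53 mm up.
- wrench_17: Bystander: combination wrench 34 x 207 x 8 mm; origin at the centre of its underside.
- offcut_0: Bystander: pine offcut 40 x 90 x 25 mm between the rest and the stand; origin at the centre of its underside.
- screwdriver_stub: Bystander: short black screwdriver 28 x 100 x 28 mm; origin at the centre of its underside.
- jar_small: Bystander: small amber jar, 48 mm wide, 60 mm tall; origin at the centre of its underside.

How it is judged:
On the way, in this order (a step that is already met when the one before it is completed fails the run):
1. the nose is through the first block and in the second, the shaft in line with the bores (x of shaft_nose in the frame of bed between -0.002 and 0.2 m and y of shaft_nose in the frame of bed between -0.013 and 0.013 m and z of shaft_nose in the frame of bed between 0.067 and 0.083 m and angle between the x axis of shaft and the x axis of bed, either way round below 0.05 rad), for 0.1 s.
2. the shaft is through all three blocks and its collar is within 2.5 mm of the first block (x of shaft in the frame of bed between -0.0575 and -0.05 m and y of shaft in the frame of bed between -0.013 and 0.013 m and z of shaft in the frame of bed between 0.067 and 0.083 m and angle between the x axis of shaft and the x axis of bed, either way round below 0.05 rad), for 0.2 s.
At the end, for the whole second after the job is handed in: The shaft lies through all three blocks, in line with the stand's x axis within 0.05 rad, origin within 13 mm across and 67 to 83 mm high, its collar's front face within 2.5 mm of the first block's entry face, released and at rest (all of step 2 and linear speed of shaft below 0.01 m/s); the robot touches nothing.
It fails at once if shaft and bearing stand press on one another with more than 25 N (contact force between shaft and bed above 25 N).
It fails at once if the bystander wrench_17 is moved more than 30 mm (distance of wrench_17 from where it was at the start of the episode above 0.03 m).
It fails at once if the bystander offcut_0 is moved more than 30 mm (distance of offcut_0 from where it was at the start of the episode above 0.03 m).
It fails at once if the bystander screwdriver_stub is moved more than 30 mm (distance of screwdriver_stub from where it was at the start of the episode above 0.03 m).
It fails at once if the bystander jar_small is moved more than 30 mm (distance of jar_small from where it was at the start of the episode above 0.03 m).
It also fails if it takes over 72 s, if anything falls off the work surface, if the arm or the gripper's body presses on something with over 40 N, if the wrist force passes 120 N, or if a joint passes its speed limit or range.

### The arm

A 7-joint arm with a two-finger parallel gripper is mounted at the origin on a cart in front of the work surface, level with it; the furniture and walls round the work are solid. World frame = base frame: x ahead of the robot, y to its left, z up, the work surface at z = 0. Lengths are in m, angles in rad, forces in N, time in s.
With the tool pointing down it reaches from about 0.4 to 0.85 m from the base axis. Payload 10.4 kg.
Tool frame: the origin (TCP) lies where the fingers leave the gripper's body, on its centre line; the fingertips stand 73 mm ahead of it and the grasp point (between the pads) lies 54 mm ahead of it; z points along the fingers, y is the direction in which the jaws open and shut (so a half turn about z gives the same grasp; the last joint's range is limited). The gripper opens to 85 mm and grips with 20 to 120 N. Pads are 22 mm wide; open, the fingers measure 114 mm over their backs; the gripper's body (76 mm by 85 mm) begins 54 mm behind the grasp point. The pads swing forward as they close: fully open they stand 13 mm farther back than shut.
Start: joints at [-1.307, 0.332, -0.065, 1.46, 0.022, 1.35, -0.088], TCP at [0.177, 0.599, 0.304] pointing down, gripper open.
Joint ranges: [-2.6, 2.6], [-0.5, 2.12], [-1.47, 1.34], [0.16, 2.42], [-1.27, 4.41], [0.06, 2.06], [-2.6, 2.6]. Speed limits (rad/s): [2.22, 2.22, 2.79, 2.79, 3.14, 3.14, 3.14].

### API

Orientations are given as a unit quaternion [x, y, z, w].
In Python, from workcell import get_obs, camera, camera_model, hand_in gives the robot as it stands.
- The arm moves only by the shell command python3 -m crank 'ROWS' [FORCE]. ROWS is text: rows parted by semicolons, each of 7 numbers parted by spaces: the shift along the tool's x, y, z in units of 40 mm (1.0 is 40 mm), then the turn, a rotation vector about the tool's x, y, z in units of 8 degrees (1.0 is 8 degrees), then the finger opening in mm, from 0 to 85.4. In form: x y z ax ay az jaw; .... A call has exactly 10 rows; each row shifts and turns the pose as measured when the row begins, along the tool's axes as they then stand; what a row does not reach is not made up. A row lasts 1/10 s, in which the tool goes at most 50 mm and 8.59 degrees, less where a joint would pass 70% of its speed; a pose out of reach is approached as far as the arm can. A call is refused whole if a number of a shift passes 1 or a number of a turn 1, either way. A call with a gripper value outside its range is refused whole. The fingers move at their own pace and stop on an object; FORCE is the grip in N (left out, the last holds). Time passes only in rows, so rows that do not move let the fingers close, or fill a call up. It gives the time, the measured TCP pose, the force and the opening at its end, in the units of the state.
- get_obs(): the state, without advancing time (a new reading comes with each control period).
- camera(name): name is "scene" or "top" or "wrist"; returns (picture, depth): 384x512x3 uint8, red, green, blue; 384x512 float32, m along the optical axis (not along the pixel's ray), 0 where there is no reading.
- camera_model(name): a dict with "fx", "fy", "cx", "cy" (pixels), "position" and "rotation" of the camera in the world; the wrist camera has in their place "hand_eye" (4x4, takes a point from camera to tool coordinates, whose origin is the TCP and whose axes are the flange's). Camera axes: x right, y up, looking along -z (the intrinsics and any distortion apply to the point x, -y, -z); pixel columns grow to the right and rows downward; lengths in m; the calibration is good to about 2 mm. The wrist camera is an equidistant fisheye: a pixel r from the principal point sees the ray r / f radians off the axis. A picture is of the moment at which its call begins: read the wrist's pose just before it. camera_model takes no time and is no camera call.
- hand_in(): hands the job in, once; it reports no verdict.
The state is a dict: "clock": time; "joint_pos": joint angles; "joint_velocities": joint speeds; "tau": joint torques, N m; "position": TCP position; "ee_rot": TCP orientation; "ft_force": force on the tool from outside, world axes, zero at the start; "torque": the same for the moment, N m; "grip_width": opening from 0.0 (shut) to 1.0 (fully open).
Only numpy, scipy, OpenCV 4.12 (cv2) and the standard library are available. Lean on these libraries where they do the work, as an engineer would, in place of code of your own. Each camera call takes 0.05 s, during which the arm holds its last target.

## Working session

There is one attempt and no reset: what is moved stays moved. The work goes in short steps, Python scripts to look and compute and a shell command to move; the robot and the scene stay as the last step left them, time stands still between calls to the robot, and variables do not carry over. Pictures are saved under pics/ and viewed, and the job is handed in when it is done.

```bash
ls; mkdir -p pics
python3 - <<'E'
from workcell import get_obs, camera, camera_model
import cv2,numpy as np
o=get_obs()
for k,v in o.items(): print(k,v)
for n in ("scene","top","wrist"):
    p,d=camera(n); cv2.imwrite(f"pics/{n}0.png",p[:,:,::-1]); np.save(f"pics/{n}0_d.npy",d); print(n,camera_model(n))
E
```

```text
pics
clock 0.0
joint_pos [-1.30657862  0.33286397 -0.06468692  1.46093663  0.02160139  1.34991541
 -0.08849458]
joint_velocities [0.00017696 0.00153983 0.00108541 0.00037782 0.00095186 0.00060111
 0.00043116]
tau [ 5.25398646e-04 -6.25459242e+01  4.91412403e-02 -3.91601551e+01
  1.62281713e-02  1.02471421e-02 -2.06924184e-06]
position [0.17674402 0.59920179 0.30312301]
ee_rot [ 1.42910712e-01  9.89735328e-01 -7.10899039e-04 -6.59281763e-05]
ft_force [-0.80438543  0.02115024 -0.05538274]
torque [ 0.00052017 -0.05149294 -0.05232678]
grip_width 0.9983515800935593
scene {'fx': 437.88205264723706, 'fy': 437.88205264723706, 'cx': 257.09462109444434, 'cy': 189.04192171981322, 'position': array([ 0.16250035, -0.67343081,  0.89503283]), 'rotation': array([ 0.36264742, -0.10553269, -0.26881908,  0.88605079])}
top {'fx': 392.62009668734515, 'fy': 392.62009668734515, 'cx': 259.49585733766344, 'cy': 195.44873752968144, 'position': array([ 0.39053512, -0.01095804,  1.0758506 ]), 'rotation': array([ 0.07278751, -0.07173625, -0.68702085,  0.71941521])}
wrist {'fx': 297.3186396354542, 'fy': 297.3186396354542, 'cx': 257.7079685728498, 'cy': 191.4221426936334, 'hand_eye': array([[ 8.62649236e-04,  9.47627838e-01,  3.19375540e-01,
         8.16693770e-02],
       [ 9.99999626e-01, -7.96690841e-04, -3.37165751e-04,
         1.63564088e-04],
       [-6.50640841e-05,  3.19375712e-01, -9.47628171e-01,
        -7.12312614e-02],
       [ 0.00000000e+00,  0.00000000e+00,  0.00000000e+00,
         1.00000000e+00]])}
```

View pics/scene0.png

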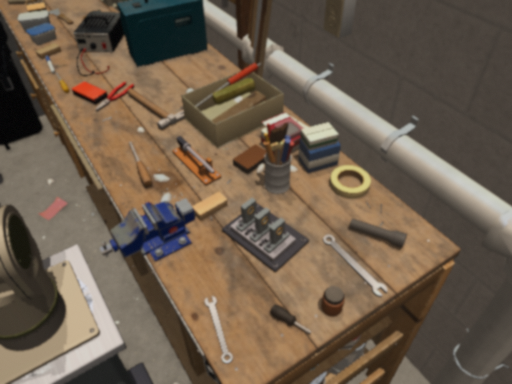

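View pics/top0.png

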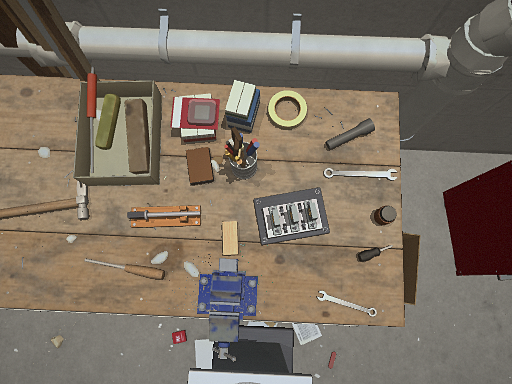

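View pics/wrist0.png

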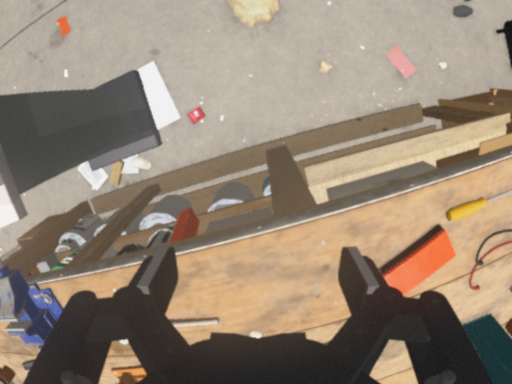

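The top view shows the rest at about (164,216) with the shaft's nose to the right, the stand at (291,217), the offcut at (230,238), and the vise at (227,295). Next I zoom in and measure.

```bash
cat > h.py <<'E'
import numpy as np,cv2
from scipy.spatial.transform import Rotation as R
from workcell import get_obs,camera,camera_model
def rays(n,uv):
    m=camera_model(n);uv=np.atleast_2d(uv).astype(float)
    d=np.c_[(uv[:,0]-m['cx'])/m['fx'],-(uv[:,1]-m['cy'])/m['fy'],-np.ones(len(uv))]
    return np.array(m['position']),R.from_quat(m['rotation']).apply(d)
def onplane(n,uv,z):
    o,d=rays(n,uv); return o+d*((z-o[2])/d[:,2])[:,None]
def depthpts(n,uv,dep):
    o,d=rays(n,uv); uv=np.atleast_2d(uv).astype(int); return o+d*dep[uv[:,1],uv[:,0]][:,None]
def proj(n,P):
    m=camera_model(n);q=R.from_quat(m['rotation']).inv().apply(np.atleast_2d(P)-m['position'])
    return np.c_[m['cx']-m['fx']*q[:,0]/q[:,2],m['cy']+m['fy']*q[:,1]/q[:,2]]
E
python3 - <<'E'
from h import *
p=cv2.imread('pics/top0.png')
a=cv2.resize(p[190:265,115:345],None,fx=3.4,fy=3.4,interpolation=cv2.INTER_CUBIC)
q=cv2.imread('pics/scene0.png')
b=cv2.resize(q[190:280,210:320],None,fx=6,fy=6,interpolation=cv2.INTER_CUBIC)
c=cv2.resize(q[130:200,160:240],None,fx=7,fy=7,interpolation=cv2.INTER_CUBIC)
cv2.imwrite('pics/za.png',a);cv2.imwrite('pics/zb.png',b);cv2.imwrite('pics/zc.png',c)
d=np.load('pics/top0_d.npy')
print((d>0).mean())
# height map of area
uu,vv=np.meshgrid(range(120,340),range(185,265)); uv=np.c_[uu.ravel(),vv.ravel()]
P=depthpts('top',uv,d); z=P[:,2].reshape(uu.shape)
zi=np.clip(z/0.11*255,0,255).astype(np.uint8)
cv2.imwrite('pics/zz.png',cv2.applyColorMap(cv2.resize(zi,None,fx=3.6,fy=3.6,interpolation=0),cv2.COLORMAP_JET))
E
```

```text
0.9959259033203125
```

View pics/za.png

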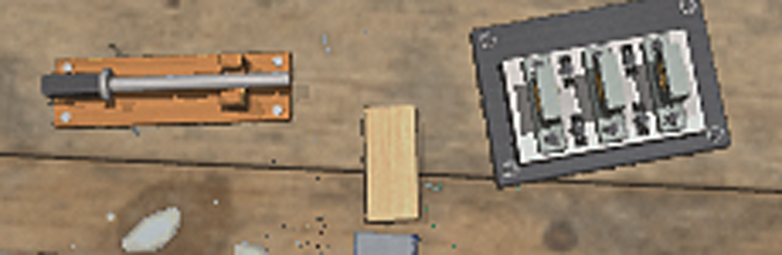

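View pics/zb.png

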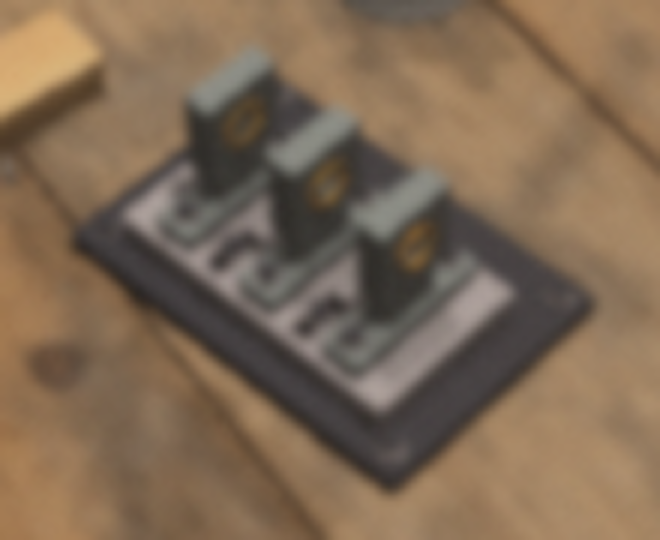

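View pics/zz.png

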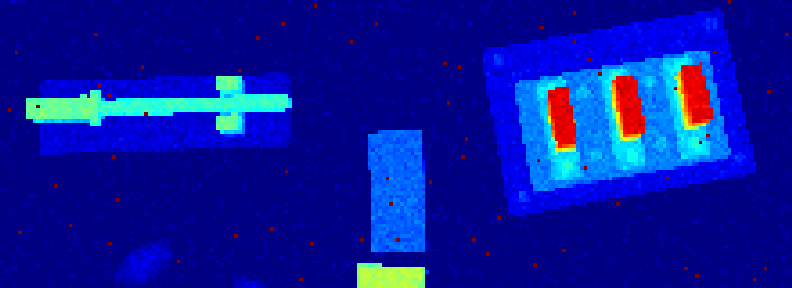

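View pics/zc.png

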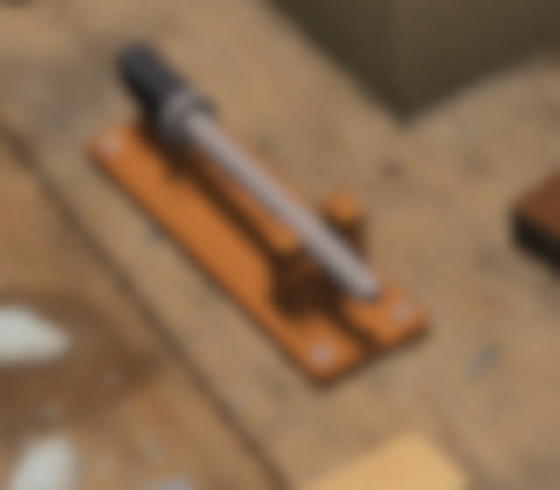

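The depth map resolves everything: the shaft (green, collar on the left), the rest cheeks, and the three block tops (red). I'll fit the poses from it.

```bash
cat > m.py <<'E'
from h import *
d=np.load('pics/top0_d.npy')
uu,vv=np.meshgrid(range(120,345),range(185,255)); uv=np.c_[uu.ravel(),vv.ravel()]
P=depthpts('top',uv,d); z=P[:,2]
u,v=uv.T
tab=(z<0.004)&(z>-.03)&(u<340); print('table z',np.median(z[tab]))
z=z-0
def rect(mask,name):
    Q=P[mask].astype(np.float32)
    r=cv2.minAreaRect(Q[:,:2]); print(name,mask.sum(),'c',np.round(r[0],4),'size',np.round(r[1],4),'ang',round(r[2],2),'zmed',round(float(np.median(Q[:,2])),4),'mean',Q.mean(0).round(4)); return r,Q
g=cv2.imread('pics/top0.png')
img=g[185:255,120:345].reshape(-1,3).astype(int)
bed=(u>250)&(z>0.006)&(z<0.12)
rect(bed,'bed')
rect((u>250)&(z>0.006)&(z<0.018),'base')
rect((u>250)&(z>0.02)&(z<0.033),'slide')
lab=((u>250)&(z>0.085)&(z<.12)).reshape(uu.shape).astype(np.uint8)
n,L,st,ce=cv2.connectedComponentsWithStats(lab)
for i in range(1,n):
    if st[i,4]>20: rect((L==i).ravel(),f'top{i}')
sh=(u<205)&(z>0.034)&(z<.08)
rect(sh,'shaft all')
rod=(u>150)&(u<178)&(z>0.036)&(z<.07); rect(rod,'rod')
grip=(u<143)&(z>0.043)&(z<.07)&(u>124); rect(grip,'grip')
rect((u<205)&(z>0.004)&(z<.018),'restboard')
rect((u<245)&(u>215)&(z>0.018)&(z<.033)&(v<254),'offcut')
E
python3 m.py
```

```text
table z -0.0006043785506546495Traceback (most recent call last):
  File "m.py", line 14, in <module>
    rect(bed,'bed')
    ~~~~^^^^^^^^^^^
  File "m.py", line 10, in rect
    r=cv2.minAreaRect(Q[:,:2]); print(name,mask.sum(),'c',np.round(r[0],4),'size',np.round(r[1],4),'ang',round(r[2],2),'zmed',round(float(np.median(Q[:,2])),4),'mean',Q.mean(0).round(4)); return r,Q
cv2.error: OpenCV(4.12.0) /io/opencv/modules/imgproc/src/convhull.cpp:143: error: (-215:Assertion failed) total >= 0 && (depth == CV_32F || depth == CV_32S) in function 'convexHull'
```

```bash
sed -i "s/Q\[:,:2\])/np.ascontiguousarray(Q[:,:2]))/; s/^d=np.load.*/d=cv2.medianBlur(np.load('pics\/top0_d.npy'),3)/" m.py; python3 m.py
```

```text
table z -0.0005301974637365037
bed 3233 c [ 0.5606 -0.093 ] size [0.1303 0.1902] ang 12.67 zmed 0.0263 mean [ 0.5565 -0.0912  0.029 ]
base 1504 c [ 0.5606 -0.093 ] size [0.1303 0.1902] ang 12.67 zmed 0.0116 mean [ 0.5665 -0.0891  0.0116]
slide 949 c [ 0.5516 -0.095 ] size [0.0846 0.1503] ang 12.74 zmed 0.028 mean [ 0.5476 -0.0907  0.028 ]
top1 103 c [ 0.5618 -0.1417] size [0.0396 0.0151] ang 14.56 zmed 0.0987 mean [ 0.561  -0.1412  0.0975]
top2 101 c [ 0.5519 -0.0944] size [0.0411 0.0153] ang 12.29 zmed 0.0987 mean [ 0.5508 -0.0943  0.0977]
top3 95 c [ 0.5408 -0.0478] size [0.0399 0.0146] ang 13.31 zmed 0.0988 mean [ 0.5404 -0.0477  0.0981]
shaft all 469 c [0.5403 0.2469] size [0.0382 0.1904] ang 6.81 zmed 0.0468 mean [0.5424 0.2463 0.0472]
rod 125 c [0.5425 0.247 ] size [0.0115 0.0713] ang 1.86 zmed 0.046 mean [0.5428 0.2481 0.0456]
grip 95 c [0.5367 0.3222] size [0.0165 0.0399] ang 7.65 zmed 0.052 mean [0.5367 0.3214 0.052 ]
restboard 978 c [0.5056 0.2503] size [0.1328 0.1937] ang 3.84 zmed 0.0094 mean [0.5377 0.2516 0.0093]
offcut 490 c [0.4921 0.0708] size [0.0866 0.0403] ang 3.84 zmed 0.0243 mean [0.4914 0.0701 0.0243]
```

Bed fit: the base size matches (130.3×190.2 mm, yaw 12.7°), and the slide and blocks are about 9 mm towards bed −y. The block tops are at about 98.8 mm, so the bore is at z≈0.077. Now I refine the shaft line and turn it into moves.

```bash
cat > shaft.py <<'E'
from h import *
def fit(dep,umin,umax,vmin,vmax,zlo,zhi,show=True,ang=None):
    uu,vv=np.meshgrid(range(umin,umax),range(vmin,vmax)); uv=np.c_[uu.ravel(),vv.ravel()]
    P=depthpts('top',uv,dep); P=P[(P[:,2]>zlo)&(P[:,2]<zhi)]
    return P
def line(P,it=6,w=0.009):
    c=P.mean(0)[:2]; d=np.array([0.08,-0.997])
    k=np.ones(len(P),bool)
    for _ in range(it):
        n=np.array([-d[1],d[0]]); k=abs((P[:,:2]-c)@n)<w
        Q=P[k]; f=cv2.fitLine(np.ascontiguousarray(Q[:,:2],dtype=np.float32),cv2.DIST_HUBER,0,0.001,0.001).ravel()
        d=f[:2]*np.sign(-f[1]); c=f[2:]
    return c,d,P[k]
E
python3 - <<'E'
from shaft import *
d=cv2.medianBlur(np.load('pics/top0_d.npy'),3)
P=fit(d,120,205,200,230,0.033,0.07)
# cut rod/ grip along y
c,dd,Q=line(P)
s=(Q[:,:2]-c)@dd; print(c,dd,np.degrees(np.arctan2(dd[0],-dd[1])),s.min(),s.max(),s.max()-s.min())
n=np.array([-dd[1],dd[0]]); 
al=(P[:,:2]-c)@dd; t=(P[:,:2]-c)@n
for a in np.arange(-.11,.1,.01):
    k=(al>=a)&(al<a+.01)&(abs(t)<.03)
    if k.sum(): print(round(a,3),k.sum(),'t',t[k].min().round(4),t[k].max().round(4),t[k].mean().round(4),'z',np.median(P[k,2]).round(4),P[k,2].max().round(4))
# rest board by hue
g=cv2.imread('pics/top0.png'); hsv=cv2.cvtColor(g,cv2.COLOR_BGR2HSV)
uu,vv=np.meshgrid(range(120,205),range(200,232)); h=hsv[200:232,120:205]
m=(h[...,1]>150)&(h[...,0]<20)
uv=np.c_[uu[m],vv[m]]; B=onplane('top',uv,0.01); r=cv2.minAreaRect(B[:,:2].astype(np.float32)); print('board',r)
E
```

```text
[0.541626   0.25391212] [ 0.08549429 -0.99633867] 4.904449 -0.08869445164355456 0.10204423845314024 0.1907386900966948
-0.09 22 t -0.0063 0.0083 0.001 z 0.0515 0.0536
-0.08 25 t -0.0062 0.0081 -0.0006 z 0.052 0.0545
-0.07 28 t -0.0063 0.0073 -0.0004 z 0.0525 0.0535
-0.06 28 t -0.0066 0.0072 -0.0005 z 0.0508 0.0533
-0.05 33 t -0.0107 0.013 0.0003 z 0.0521 0.0543
-0.04 26 t -0.0088 0.0103 0.0003 z 0.0475 0.0526
-0.03 19 t -0.0037 0.0079 0.0013 z 0.0461 0.0478
-0.02 20 t -0.0042 0.0072 0.0011 z 0.0463 0.0477
-0.01 18 t -0.0049 0.0064 0.0008 z 0.046 0.0476
-0.0 18 t -0.005 0.0061 0.0 z 0.0446 0.047
0.01 18 t -0.0049 0.0055 0.0005 z 0.0463 0.0476
0.02 16 t -0.0034 0.0049 0.0006 z 0.0469 0.0489
0.03 16 t -0.0034 0.0046 0.0004 z 0.0462 0.0479
0.04 18 t -0.0169 0.0122 -0.001 z 0.0463 0.0484
0.05 56 t -0.0193 0.0187 -0.0009 z 0.0487 0.0533
0.06 52 t -0.0191 0.0191 -0.0001 z 0.0453 0.0533
0.07 20 t -0.0048 0.0059 0.0003 z 0.0451 0.0473
0.08 19 t -0.0054 0.0054 -0.0004 z 0.0456 0.0482
0.09 18 t -0.0054 0.0063 -0.0002 z 0.0465 0.0479
board ((0.5422954559326172, 0.2502093017101288), (0.054018888622522354, 0.18855167925357819), 4.505126476287842)
```

```bash
cat > go.py <<'E'
from h import *
import sys
# usage: go.py x y z yawdeg ; shaft-direction yaw: shaft x=(sin,-cos); tool y=(cos,sin), tool x=-shaft x
def main(x,y,z,yaw):
    o=get_obs(); r=R.from_quat(o['ee_rot']); a=np.radians(yaw)
    T=np.array([[-np.sin(a),np.cos(a),0],[np.cos(a),np.sin(a),0],[0,0,-1]]).T
    T=R.from_matrix(T)
    dp=r.inv().apply(np.array([x,y,z])-o['position'])/0.04
    rv=np.degrees((r.inv()*T).as_rotvec())/8
    print('t',o['clock'],'pos',o['position'].round(4),'F',o['ft_force'].round(2),'grip',round(o['grip_width'],3))
    print('shift units',dp.round(3),'turn units',rv.round(3))
    m=r.as_matrix(); print('shaft yaw',np.degrees(np.arctan2(-m[0,0],m[1,0])).round(2),'tilt',np.degrees(np.arcsin(m[2,:2])).round(2), 'j',o['joint_pos'].round(2))
main(*map(float,sys.argv[1:5]))
E
python3 go.py 0.5365 0.3203 0.2 4.65
```

```text
t 0.15 pos [0.1767 0.5993 0.3033] F [ 0.47  0.18 -0.07] grip 1.002
shift units [-10.599  -4.142   2.588] turn units [-7.000e-03  5.000e-03  8.615e+00]
shaft yaw 73.57 tilt [-0.   -0.06] j [-1.31  0.33 -0.06  1.46  0.02  1.35 -0.09]
```

```bash
python3 -m crank '-1 -0.4 0 0 0 0 85; -1 -0.4 0 0 0 0 85; -1 -0.4 0 0 0 0 85; -1 -0.4 0 0 0 0 85; -1 -0.4 0 0 0 0 85; -1 -0.4 0.1 0 0 0 85; -1 -0.4 0.1 0 0 0 85; -1 -0.4 0.1 0 0 0 85; -1 -0.4 0.1 0 0 0 85; -1 -0.4 0.1 0 0 0 85' 60; python3 go.py 0.5365 0.3203 0.2 4.65
```

```text
clock: 1.15
position: [0.521, 0.3285, 0.2796]
ee_rot: [0.136, 0.991, -0.001, -0.002]
ft_force: [-0.2, 1.5, 0.1]
grip_width: 0.993
t 1.15 pos [0.521  0.3285 0.2796] F [-0.19  1.51  0.05] grip 0.993
shift units [-0.437 -0.088  1.988] turn units [-0.036 -0.013  8.72 ]
shaft yaw 74.41 tilt [ 0.24 -0.16] j [-0.78  0.33  0.18  1.53 -0.06  1.3   0.71]
```

```bash
python3 -m crank '0 0 0.1 0 0 1 85; 0 0 0.1 0 0 1 85; 0 0 0.1 0 0 1 85; 0 0 0.1 0 0 1 85; 0 0 0.1 0 0 1 85; 0 0 0.1 0 0 1 85; 0 0 0.1 0 0 1 85; 0 0 0.1 0 0 1 85; 0 0 0 0 0 0.7 85; 0 0 0 0 0 0 85'; python3 go.py 0.5365 0.3203 0.16 4.65
```

```text
clock: 2.15
position: [0.5263, 0.3186, 0.242]
ee_rot: [0.699, 0.715, -0.006, 0.001]
ft_force: [0.7, -0.3, -0.5]
grip_width: 0.994
t 2.15 pos [0.5263 0.3186 0.242 ] F [ 0.66 -0.33 -0.53] grip 0.994
shift units [0.055 0.272 2.046] turn units [-0.06   0.065 -0.417]
shaft yaw 1.32 tilt [-0.54 -0.46] j [-0.91  0.37  0.37  1.58 -0.13  1.23 -0.5 ]
```

```bash
python3 -m crank '0 0.27 0.5 -0.06 0.06 -0.4 85; 0.05 0 0.5 0 0 0 85; 0 0 0.5 0 0 0 85; 0 0 0.4 0 0 0 85; 0 0 0 0 0 0 85; 0 0 0 0 0 0 85; 0 0 0 0 0 0 85; 0 0 0 0 0 0 85; 0 0 0 0 0 0 85; 0 0 0 0 0 0 85'; python3 go.py 0.5365 0.3203 0.16 4.65
```

```text
clock: 3.15
position: [0.5383, 0.3219, 0.167]
ee_rot: [0.67, 0.742, 0.002, 0.001]
ft_force: [0.6, 0.1, -0.6]
grip_width: 0.996
t 3.15 pos [0.5383 0.3219 0.167 ] F [ 0.62  0.1  -0.6 ] grip 0.996
shift units [-0.035 -0.048  0.176] turn units [ 0.03  -0.017  0.154]
shaft yaw 5.88 tilt [0.14 0.24] j [-0.87  0.45  0.34  1.63 -0.16  1.08 -0.39]
```

```bash
python3 -m crank '-0.03 -0.04 0.25 0.03 -0.02 0.14 50; 0 0 0.25 0 0 0 50; 0 0 0.25 0 0 0 50; 0 0 0.25 0 0 0 50; 0 0 0.2 0 0 0 50; 0 0 0.1 0 0 0 50; 0 0 0 0 0 0 50; 0 0 0 0 0 0 50; 0 0 0 0 0 0 50; 0 0 0 0 0 0 50'; python3 go.py 0.5365 0.3203 0.096 4.65;  python3 - <<'E'
from h import *
p,d=camera('wrist'); cv2.imwrite('pics/w1.png',p[:,:,::-1])
E
```

```text
clock: 4.15
position: [0.5364, 0.3203, 0.1099]
ee_rot: [0.678, 0.735, -0.001, 0.0]
ft_force: [-0.7, -0.2, 0.1]
grip_width: 0.582
t 4.15 pos [0.5364 0.3203 0.1099] F [-0.74 -0.24  0.14] grip 0.582
shift units [0.001 0.002 0.346] turn units [-0.008  0.008  0.003]
shaft yaw 4.67 tilt [-0.07 -0.06] j [-0.86  0.52  0.33  1.67 -0.19  0.99 -0.39]
```

View pics/w1.png

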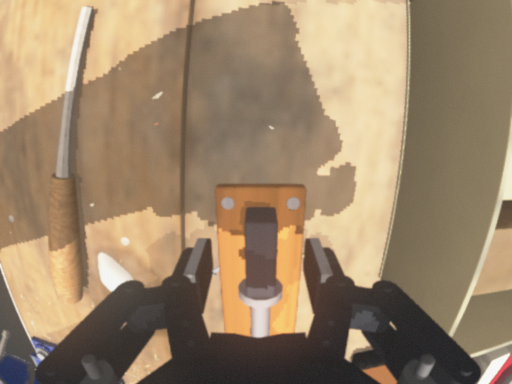

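The wrist picture shows the black grip block around (262,245) between the fingers (inner edges at about 210 and 305), with the collar at (261,290). I'll compute its position from the wrist camera as a second measurement.

```bash
cat >> h.py <<'E'
def wplane(uv,z,o=None):
    m=camera_model('wrist'); o=o or get_obs(); H=np.array(m['hand_eye']); Rt=R.from_quat(o['ee_rot'])
    uv=np.atleast_2d(uv).astype(float); a=np.c_[uv[:,0]-m['cx'],-(uv[:,1]-m['cy'])]
    r=np.hypot(a[:,0],a[:,1]); th=r/m['fx']
    d=np.c_[a/r[:,None]*np.sin(th)[:,None],-np.cos(th)]
    d=Rt.apply(d@H[:3,:3].T); c=Rt.apply(H[:3,3])+o['position']
    return c+d*((z-c[2])/d[:,2])[:,None]
E
python3 - <<'E'
from h import *
g=cv2.imread('pics/w1.png')
roi=g[200:280,225:300]; m=(roi.max(2)<70).astype(np.uint8)
n,L,s,c=cv2.connectedComponentsWithStats(m); i=1+s[1:,4].argmax(); print(s[i])
for v in (225,240,255,270):
    k=np.where(L[v-200]==i)[0]+225; print(v,k.min(),k.max(),wplane([[k.min(),v],[k.max()+1,v]],0.053).round(4))
print(wplane([[217,185],[306,185],[228,203],[293,203]],0.01).round(4))
print(wplane([[262,208]],0.053), wplane([[243,293],[281,293]],0.042))
E
```

```text
Traceback (most recent call last):
ValueError: attempt to get argmax of an empty sequence
```

Run:
```python
from h import *
g=cv2.imread('pics/w1.png')
print(g[240,225:300].max(1))
for v in (225,240,255,270):
    row=g[v].max(1); k=np.where(row[235:290]<90)[0]+235
    # wood board is saturated; use saturation
    print(v,k.min(),k.max(),wplane([[k.min(),v],[k.max()+1,v]],0.053).round(4).tolist())
print(wplane([[217,185],[306,185],[228,203],[293,203]],0.01).round(4))
print(wplane([[262,208]],0.053), wplane([[243,293],[281,293]],0.042))
```

```text
[240 241 240 240 240 240 239 240 240 240 240 241 242 242 242 243 243 243
 240 215 148 110 107 107 109 106 107 107 107 107 106 104 107 106 107 107
 107 109 108 106 106 107 108 109 106 107 106 110 109 106 107 124 191 237
 242 243 243 244 244 244 244 243 243 242 242 241 241 239 238 237 235 234
 234 236 238]Traceback (most recent call last):
  File "<stdin>", line 7, in <module>
    return umr_minimum(a, axis, None, out, keepdims, initial, where)
ValueError: zero-size array to reduction operation minimum which has no identity
```

Run:
```python
from h import *
g=cv2.imread('pics/w1.png')
for v in (212,225,240,255,270):
    row=g[v].max(1); k=np.where(row[235:290]<165)[0]+235
    a=wplane([[k.min(),v],[k.max()+1,v]],0.053).round(4); print(v,k.min(),k.max(),a.tolist(),'mid',a.mean(0),'w',np.linalg.norm(a[0]-a[1]))
print(wplane([[217,185],[306,185],[228,203],[293,203]],0.01).round(4))
print(wplane([[262,208]],0.053), wplane([[243,293],[281,293]],0.042))
```

```text
212 241 276 [[0.5269, 0.3483, 0.053], [0.5437, 0.3497, 0.053]] mid [0.5353 0.349  0.053 ] w 0.01685823241030914
225 243 277 [[0.5283, 0.3417, 0.053], [0.5448, 0.3431, 0.053]] mid [0.53655 0.3424  0.053  ] w 0.016559287424282445
240 245 276 [[0.5297, 0.3337, 0.053], [0.5453, 0.335, 0.053]] mid [0.5375  0.33435 0.053  ] w 0.015654072952430043
255 241 276 [[0.5283, 0.325, 0.053], [0.5462, 0.3265, 0.053]] mid [0.53725 0.32575 0.053  ] w 0.017962739212046726
270 246 275 [[0.5314, 0.3162, 0.053], [0.5467, 0.3174, 0.053]] mid [0.53905 0.3168  0.053  ] w 0.01534698667491438
[[0.5101 0.3466 0.01  ]
 [0.5639 0.3511 0.01  ]
 [0.5173 0.3355 0.01  ]
 [0.5574 0.3389 0.01  ]]
[[0.53649874 0.35115241 0.053     ]] [[0.53073038 0.29218588 0.042     ]
 [0.55289656 0.29393503 0.042     ]]
```

The grip block's rear face fits at y≈0.343, and its centre line sits about 1.5 mm further in +x. I shift by that, go down and grip.

```bash
python3 -m crank '0 0.04 0.1 0 0 0 50; 0 0 0.1 0 0 0 50; 0 0 0.1 0 0 0 50; 0 0 0.04 0 0 0 50; 0 0 0 0 0 0 50; 0 0 0 0 0 0 30; 0 0 0 0 0 0 10; 0 0 0 0 0 0 10; 0 0 0 0 0 0 10; 0 0 0 0 0 0 10' 60; python3 go.py 0.5380 0.3203 0.096 4.65
```

```text
clock: 5.2
position: [0.5384, 0.3205, 0.0956]
ee_rot: [0.678, 0.735, -0.0, 0.0]
ft_force: [-0.7, 0.6, -0.5]
grip_width: 0.177
t 5.2 pos [0.5384 0.3205 0.0956] F [-0.65  0.57 -0.5 ] grip 0.177
shift units [-0.005 -0.011 -0.01 ] turn units [-0.002  0.004  0.002]
shaft yaw 4.67 tilt [-0.03 -0.02] j [-0.86  0.54  0.32  1.67 -0.2   0.96 -0.39]
```

```bash
python3 -m crank '0 0 0 0 0 0 10; 0 0 -0.1 0 0 0 10; 0 0 -0.2 0 0 0 10; 0 0 -0.2 0 0 0 10; 0 0 -0.2 0 0 0 10; 0 0 -0.2 0 0 0 10; 0 0 -0.1 0 0 0 10; 0 0 0 0 0 0 10; 0 0 0 0 0 0 10; 0 0 0 0 0 0 10' 80; python3 go.py 0.5384 0.3203 0.132 4.65;  python3 - <<'E'
from h import *
p,d=camera('wrist'); cv2.imwrite('pics/w2.png',p[:,:,::-1])
p,d=camera('top'); cv2.imwrite('pics/top2.png',p[:,:,::-1]);np.save('pics/top2_d.npy',d)
E
```

```text
clock: 6.2
position: [0.5386, 0.3207, 0.1401]
ee_rot: [0.678, 0.735, 0.0, 0.0]
ft_force: [0.8, -0.1, -0.9]
grip_width: 0.174
t 6.2 pos [0.5386 0.3207 0.1401] F [ 0.75 -0.11 -0.93] grip 0.174
shift units [-0.009 -0.005  0.203] turn units [ 0.005 -0.002  0.002]
shaft yaw 4.66 tilt [0.01 0.04] j [-0.87  0.48  0.33  1.65 -0.18  1.04 -0.4 ]
```

View pics/w2.png

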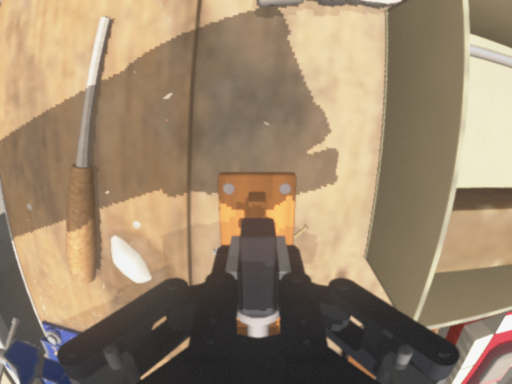

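View pics/top2.png

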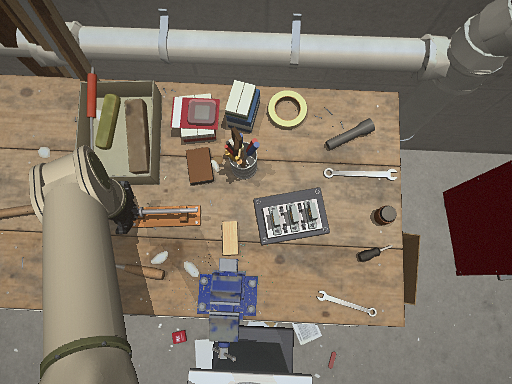

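The shaft is lifted. The wrist view shows the grip block held at (258,265), and the top view shows the rod at u≈140–200, v≈212 ahead of the hand. I measure the rod line relative to the TCP.

```bash
cat > rod.py <<'E'
from shaft import *
import sys
# rod.py depthfile umin umax vmin vmax zlo zhi
a=sys.argv; dep=cv2.medianBlur(np.load(a[1]),3); 
P=fit(dep,*map(int,a[2:6]),float(a[6]),float(a[7]))
c,dd,Q=line(P,w=0.012)
c,dd,Q=line(Q,w=0.008)
s=(Q[:,:2]-c)@dd
k=s>s.max()-.1
nose=c+dd*s[k].max()
print('n',len(Q),'yaw',np.degrees(np.arctan2(dd[0],-dd[1])).round(2),'nose',nose.round(4),'len',(s.max()-s.min()).round(4))
for lo in np.arange(s.min(),s.max(),.02):
    q=Q[(s>=lo)&(s<lo+.02)]; n=np.array([-dd[1],dd[0]]); t=(q[:,:2]-c)@n
    print((lo-s.max()).round(3),len(q),'tmin/max',t.min().round(4),t.max().round(4),'z85',np.percentile(q[:,2],85).round(4))
o=get_obs(); m=R.from_quat(o['ee_rot']).as_matrix(); g=o['position']+m[:,2]*.054
v=nose-g[:2]; print('nose from TCP along/lat', (v@-m[:2,0]).round(4),(v@m[:2,1]).round(4))
E
python3 rod.py pics/top2_d.npy 130 215 200 228 0.075 0.1
```

```text
n 328 yaw 4.29 nose [0.5502 0.1525] len 0.1629
-0.163 48 tmin/max -0.0076 0.0058 z85 0.0976
-0.143 48 tmin/max -0.0071 0.0068 z85 0.095
-0.123 40 tmin/max -0.0046 0.0061 z85 0.0908
-0.103 40 tmin/max -0.0052 0.0055 z85 0.0918
-0.083 34 tmin/max -0.0048 0.0049 z85 0.0925
-0.063 36 tmin/max -0.004 0.0069 z85 0.0911
-0.043 37 tmin/max -0.0043 0.0068 z85 0.0915
-0.023 39 tmin/max -0.0046 0.0058 z85 0.0905
-0.003 6 tmin/max -0.0025 0.0053 z85 0.0899
nose from TCP along/lat 0.1686 -0.002
```

```bash
python3 - <<'E'
from h import *
d=cv2.medianBlur(np.load('pics/top0_d.npy'),3)
uu,vv=np.meshgrid(range(190,265),range(225,345)); P=depthpts('top',np.c_[uu.ravel(),vv.ravel()],d)
for x in np.arange(.2,.56,.02):
    k=(abs(P[:,0]-x)<.01); q=P[k]; h=q[q[:,2]>.03]
    print(round(x,2),q[:,2].max().round(3), (h[:,1].min().round(3),h[:,1].max().round(3)) if len(h) else '')
E
python3 go.py 0.4990 0.1478 0.1405 12.7
```

```text
t 6.3 pos [0.5385 0.3206 0.1399] F [ 1.67  0.19 -1.06] grip 0.172
shift units [-4.226 -1.335 -0.015] turn units [ 0.002  0.    -1.004]
shaft yaw 4.67 tilt [0.   0.02] j [-0.87  0.48  0.33  1.65 -0.18  1.04 -0.4 ]Traceback (most recent call last):
  File "<stdin>", line 6, in <module>
    return umr_maximum(a, axis, None, out, keepdims, initial, where)
ValueError: zero-size array to reduction operation maximum which has no identity
```

Run:
```python
from h import *
d=cv2.medianBlur(np.load('pics/top0_d.npy'),3)
uu,vv=np.meshgrid(range(190,265),range(225,345)); P=depthpts('top',np.c_[uu.ravel(),vv.ravel()],d)
for x in np.arange(.3,.52,.02):
    k=(abs(P[:,0]-x)<.01); q=P[k]; h=q[q[:,2]>.03]
    if len(q): print(round(x,2),q[:,2].max().round(3), (h[:,1].min().round(3),h[:,1].max().round(3)) if len(h) else '')
```

```text
0.3 0.09 (np.float64(0.032), np.float64(0.106))
0.32 0.09 (np.float64(0.033), np.float64(0.104))
0.34 0.091 (np.float64(0.031), np.float64(0.111))
0.36 0.076 (np.float64(0.027), np.float64(0.106))
0.38 0.072 (np.float64(0.031), np.float64(0.112))
0.4 0.062 (np.float64(0.033), np.float64(0.11))
0.42 0.062 (np.float64(0.045), np.float64(0.091))
0.44 0.061 (np.float64(0.045), np.float64(0.092))
0.46 0.026 
0.48 0.027 
0.5 0.026 
0.52 0.026
```

```bash
python3 -m crank '-0.3 -0.1 0 0 0 -0.2 10; -0.5 -0.2 0 0 0 -0.2 10; -0.5 -0.2 0 0 0 -0.2 10; -0.5 -0.2 0 0 0 -0.2 10; -0.5 -0.2 0 0 0 -0.1 10; -0.5 -0.2 0 0 0 -0.1 10; -0.4 -0.1 0 0 0 0 10; -0.2 0 0 0 0 0 10; 0 0 0 0 0 0 10; 0 0 0 0 0 0 10'; python3 go.py 0.4990 0.1478 0.1305 12.7
```

```text
clock: 7.3
position: [0.5123, 0.1749, 0.1375]
ee_rot: [0.622, 0.783, -0.001, -0.001]
ft_force: [0.2, 0.3, -1.4]
grip_width: 0.172
t 7.3 pos [0.5123 0.1749 0.1375] F [ 0.15  0.29 -1.42] grip 0.172
shift units [-0.584 -0.477  0.176] turn units [-0.017  0.003  0.045]
shaft yaw 13.06 tilt [-0.02 -0.14] j [-0.72  0.32  0.36  1.88 -0.13  0.97 -0.08]
```

```bash
python3 -m crank '-0.1 -0.12 0.04 0 0 0.04 10; -0.1 -0.12 0.04 0 0 0 10; -0.1 -0.12 0.04 0 0 0 10; -0.1 -0.1 0.04 0 0 0 10; -0.1 0 0 0 0 0 10; -0.05 0 0 0 0 0 10; 0 0 0 0 0 0 10; 0 0 0 0 0 0 10; 0 0 0 0 0 0 10; 0 0 0 0 0 0 10'; python3 go.py 0.4990 0.1478 0.1305 12.7;  python3 - <<'E'
from h import *
for n in ('top','scene'):
    p,d=camera(n); cv2.imwrite(f'pics/{n}3.png',p[:,:,::-1]);np.save(f'pics/{n}3_d.npy',d)
    z=(150,200,350,270) if n=='top' else (170,150,300,280)
    cv2.imwrite(f'pics/z{n}3.png',cv2.resize(p[z[1]:z[3],z[0]:z[2],::-1],None,fx=4,fy=4,interpolation=cv2.INTER_CUBIC))
E
```

```text
clock: 8.3
position: [0.4981, 0.1499, 0.1305]
ee_rot: [0.623, 0.782, -0.001, -0.001]
ft_force: [-0.4, -1.3, -1.2]
grip_width: 0.174
t 8.3 pos [0.4981 0.1499 0.1305] F [-0.44 -1.26 -1.16] grip 0.174
shift units [-0.057  0.009 -0.001] turn units [-0.015 -0.001  0.026]
shaft yaw 12.91 tilt [ 0.   -0.12] j [-0.71  0.29  0.37  1.94 -0.13  0.94 -0.05]
```

View pics/ztop3.png

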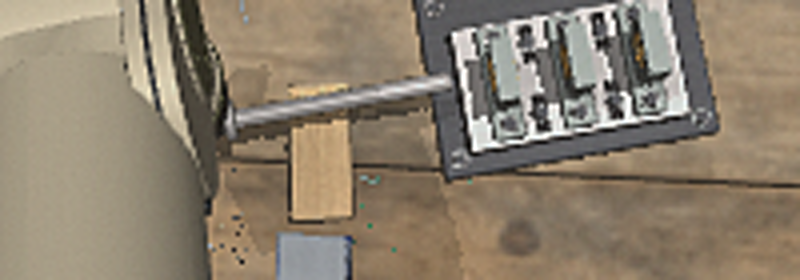

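View pics/zscene3.png

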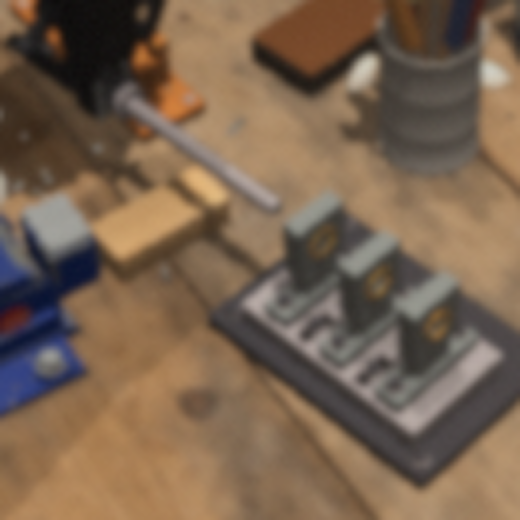

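Both views show the rod free at about the right line, with its nose at top-zoom (450,82), about 25 mm short of the first block. I compare the rod with the block row using the same camera.

```bash
cat > cmp.py <<'E'
from shaft import *
import sys
dep=cv2.medianBlur(np.load(sys.argv[1]),3); umin,umax=int(sys.argv[2]),int(sys.argv[3])
B=np.array([0.5606,-0.093]); a=np.radians(12.7); X=np.array([np.sin(a),-np.cos(a)]); Y=np.array([np.cos(a),np.sin(a)])
P=fit(dep,umin,340,190,250,0.06,0.12)
b=np.c_[(P[:,:2]-B)@X,(P[:,:2]-B)@Y,P[:,2]]
for nm,lo,hi in (('b1',-.060,-.034),('b2',-.012,.012),('b3',.036,.06)):
    q=b[(b[:,0]>lo)&(b[:,0]<hi)&(b[:,2]>.09)]
    if len(q): print(nm,len(q),'x',q[:,0].min().round(4),q[:,0].max().round(4),'ymid',((np.percentile(q[:,1],3)+np.percentile(q[:,1],97))/2).round(4),'mean',q[:,1].mean().round(4),'z',np.median(q[:,2]).round(4))
r=b[(b[:,0]<-.058)&(abs(b[:,1]+.009)<.014)&(b[:,2]<.098)]
print('nose x',r[:,0].max().round(4))
f=np.polyfit(r[:,0],r[:,1],1); print('slope deg',np.degrees(np.arctan(f[0])).round(2),'y@nose',np.polyval(f,r[:,0].max()).round(4),'y@-55',np.polyval(f,-.055).round(4))
xs=np.arange(r[:,0].min(),r[:,0].max(),.015)
for lo in xs:
    q=r[(r[:,0]>=lo)&(r[:,0]<lo+.015)]
    if len(q)>4: print(lo.round(3),len(q),'ymid',((q[:,1].min()+q[:,1].max())/2).round(4),'ymean',q[:,1].mean().round(4),'ztop',np.percentile(q[:,2],80).round(4))
E
python3 cmp.py pics/top3_d.npy 210 340
```

```text
b1 90 x -0.0551 -0.0411 ymid -0.0095 mean -0.0097 z 0.0989
b2 93 x -0.0071 0.0071 ymid -0.0092 mean -0.0098 z 0.0986
b3 98 x 0.0404 0.0553 ymid -0.0103 mean -0.01 z 0.099
nose x -0.0825
slope deg 0.3 y@nose -0.0083 y@-55 -0.0081
-0.22 27 ymid -0.0088 ymean -0.0095 ztop 0.0827
-0.205 28 ymid -0.008 ymean -0.0084 ztop 0.0819
-0.19 28 ymid -0.0082 ymean -0.0085 ztop 0.0822
-0.175 28 ymid -0.0083 ymean -0.0086 ztop 0.081
-0.16 28 ymid -0.0083 ymean -0.0087 ztop 0.0813
-0.145 28 ymid -0.0083 ymean -0.0087 ztop 0.0812
-0.13 27 ymid -0.0081 ymean -0.0086 ztop 0.0814
-0.115 27 ymid -0.0081 ymean -0.0082 ztop 0.082
-0.1 28 ymid -0.0079 ymean -0.0088 ztop 0.0822
```

Rod versus bore: y is +1.3 mm off, height agrees within about 0.3 mm, and yaw within about 0.25°. I correct these and approach.

```bash
python3 -m crank '0 -0.03 -0.01 0 0 0.03 10; -0.05 0 0 0 0 0 10; -0.1 0 0 0 0 0 10; -0.1 0 0 0 0 0 10; -0.1 0 0 0 0 0 10; -0.1 0 0 0 0 0 10; -0.05 0 0 0 0 0 10; 0 0 0 0 0 0 10; 0 0 0 0 0 0 10; 0 0 0 0 0 0 10'; python3 go.py 0.5038 0.1244 0.1308 12.65;  python3 - <<'E'
from h import *
p,d=camera('top'); np.save('pics/top4_d.npy',d)
E
python3 cmp.py pics/top4_d.npy 215
```

```text
clock: 9.4
position: [0.5017, 0.1279, 0.1309]
ee_rot: [0.625, 0.78, -0.001, -0.001]
ft_force: [0.1, -0.4, -1.8]
grip_width: 0.175
t 9.4 pos [0.5017 0.1279 0.1309] F [ 0.14 -0.37 -1.79] grip 0.175
shift units [-0.097  0.032  0.001] turn units [-0.016  0.001 -0.006]
shaft yaw 12.61 tilt [-0.01 -0.13] j [-0.68  0.28  0.38  1.95 -0.13  0.94 -0.01]Traceback (most recent call last):
  File "cmp.py", line 3, in <module>
    dep=cv2.medianBlur(np.load(sys.argv[1]),3); umin,umax=int(sys.argv[2]),int(sys.argv[3])
                                                                               ~~~~~~~~^^^
IndexError: list index out of range
```

```bash
python3 cmp.py pics/top4_d.npy 218 340
```

```text
b1 91 x -0.0552 -0.0411 ymid -0.0096 mean -0.0095 z 0.0989
b2 96 x -0.0074 0.0072 ymid -0.0092 mean -0.0096 z 0.0983
b3 96 x 0.0405 0.0555 ymid -0.0098 mean -0.0099 z 0.0989
nose x -0.0581
slope deg -0.14 y@nose -0.0107 y@-55 -0.0108
-0.198 29 ymid -0.0109 ymean -0.0108 ztop 0.0817
-0.183 27 ymid -0.0099 ymean -0.0105 ztop 0.0826
-0.168 27 ymid -0.0102 ymean -0.0104 ztop 0.082
-0.153 28 ymid -0.0098 ymean -0.0102 ztop 0.0821
-0.138 28 ymid -0.0101 ymean -0.0103 ztop 0.0821
-0.123 28 ymid -0.0106 ymean -0.0108 ztop 0.0819
-0.108 27 ymid -0.0102 ymean -0.0106 ztop 0.0816
-0.093 27 ymid -0.0103 ymean -0.0107 ztop 0.0816
-0.078 26 ymid -0.0106 ymean -0.0106 ztop 0.082
-0.063 8 ymid -0.0111 ymean -0.0114 ztop 0.0802
```

```bash
python3 -m crank '0 0.02 0 0 0 -0.01 10; -0.05 0 0 0 0 0 10; -0.05 0 0 0 0 0 10; -0.05 0 0 0 0 0 10; -0.05 0 0 0 0 0 10; -0.05 0 0 0 0 0 10; 0 0 0 0 0 0 10; 0 0 0 0 0 0 10; 0 0 0 0 0 0 10; 0 0 0 0 0 0 10'; python3 go.py 0.5038 0.1244 0.1308 12.65
```

```text
clock: 10.45
position: [0.5049, 0.1178, 0.1309]
ee_rot: [0.624, 0.781, -0.001, -0.001]
ft_force: [-0.1, 0.5, -1.5]
grip_width: 0.173
t 10.45 pos [0.5049 0.1178 0.1309] F [-0.07  0.51 -1.47] grip 0.173
shift units [0.167 0.01  0.001] turn units [-0.016 -0.     0.009]
shaft yaw 12.73 tilt [ 0.   -0.13] j [-0.66  0.28  0.39  1.95 -0.13  0.94  0.02]
```

The nose is about 7 mm inside the first block and there is no contact force. I continue.

```bash
python3 -m crank '-0.08 0 0 0 0 0 10; -0.08 0 0 0 0 0 10; -0.08 0 0 0 0 0 10; -0.08 0 0 0 0 0 10; -0.08 0 0 0 0 0 10; -0.08 0 0 0 0 0 10; -0.08 0 0 0 0 0 10; 0 0 0 0 0 0 10; 0 0 0 0 0 0 10; 0 0 0 0 0 0 10'; python3 go.py 0.5038 0.1244 0.1308 12.65
python3 - <<'E'
from h import *
p,d=camera('top'); np.save('pics/top5_d.npy',d)
E
python3 cmp.py pics/top5_d.npy 226 340
```

```text
clock: 11.45
position: [0.5103, 0.0937, 0.1309]
ee_rot: [0.625, 0.781, -0.001, -0.001]
ft_force: [-0.7, -0.4, -0.8]
grip_width: 0.175
t 11.45 pos [0.5103 0.0937 0.1309] F [-0.72 -0.39 -0.85] grip 0.175
shift units [0.785 0.01  0.001] turn units [-0.016  0.001  0.007]
shaft yaw 12.7 tilt [-0.   -0.13] j [-0.62  0.28  0.4   1.95 -0.14  0.94  0.07]
b1 92 x -0.0556 -0.0407 ymid -0.0095 mean -0.0097 z 0.0989
b2 94 x -0.0074 0.0072 ymid -0.0093 mean -0.0097 z 0.0989
b3 94 x 0.0408 0.0555 ymid -0.0098 mean -0.0097 z 0.0989
nose x -0.0583
slope deg 0.02 y@nose -0.0096 y@-55 -0.0096
-0.159 30 ymid -0.0088 ymean -0.0097 ztop 0.0824
-0.144 28 ymid -0.009 ymean -0.0097 ztop 0.0828
-0.129 27 ymid -0.009 ymean -0.0096 ztop 0.083
-0.114 28 ymid -0.009 ymean -0.0092 ztop 0.081
-0.099 28 ymid -0.009 ymean -0.0094 ztop 0.0821
-0.084 28 ymid -0.0094 ymean -0.01 ztop 0.0829
-0.069 22 ymid -0.0095 ymean -0.0094 ztop 0.0824
```

Alignment is within measurement noise. I continue through the second block.

```bash
python3 -m crank '-0.08 0 0 0 0 0 10; -0.08 0 0 0 0 0 10; -0.08 0 0 0 0 0 10; -0.08 0 0 0 0 0 10; -0.08 0 0 0 0 0 10; -0.08 0 0 0 0 0 10; -0.08 0 0 0 0 0 10; -0.08 0 0 0 0 0 10; 0 0 0 0 0 0 10; 0 0 0 0 0 0 10'; python3 go.py 0.535 -0.0137 0.1308 12.68
```

```text
clock: 12.5
position: [0.5165, 0.0663, 0.1309]
ee_rot: [0.625, 0.781, -0.001, -0.001]
ft_force: [0.8, 0.3, -1.5]
grip_width: 0.172
t 12.5 pos [0.5165 0.0663 0.1309] F [ 0.81  0.26 -1.54] grip 0.172
shift units [-2.054e+00  1.200e-02  2.000e-03] turn units [-0.016  0.001  0.002]
shaft yaw 12.69 tilt [-0.01 -0.12] j [-0.58  0.29  0.42  1.94 -0.14  0.94  0.13]
```

```bash
python3 -m crank '-0.08 0 0 0 0 0 10; -0.08 0 0 0 0 0 10; -0.08 0 0 0 0 0 10; -0.08 0 0 0 0 0 10; -0.08 0 0 0 0 0 10; -0.08 0 0 0 0 0 10; -0.08 0 0 0 0 0 10; -0.08 0 0 0 0 0 10; 0 0 0 0 0 0 10; 0 0 0 0 0 0 10'; python3 go.py 0.535 -0.0137 0.1308 12.68;python3 - <<'E'
from h import *
p,d=camera('top'); np.save('pics/top6_d.npy',d); cv2.imwrite('pics/ztop6.png',cv2.resize(p[190:260,200:345,::-1],None,fx=5,fy=5,interpolation=cv2.INTER_CUBIC))
E
python3 cmp.py pics/top6_d.npy 245 340
```

```text
clock: 13.5
position: [0.5226, 0.0391, 0.1309]
ee_rot: [0.625, 0.781, -0.001, -0.001]
ft_force: [-0.2, 0.7, -1.1]
grip_width: 0.17
t 13.5 pos [0.5226 0.0391 0.1309] F [-0.18  0.66 -1.08] grip 0.17
shift units [-1.355  0.013  0.002] turn units [-0.016  0.001  0.002]
shaft yaw 12.7 tilt [-0.01 -0.13] j [-0.54  0.3   0.43  1.93 -0.15  0.94  0.19]
b1 89 x -0.0552 -0.0408 ymid -0.0091 mean -0.0094 z 0.0988
b2 95 x -0.0074 0.0071 ymid -0.0092 mean -0.0094 z 0.0986
b3 97 x 0.0404 0.0556 ymid -0.0102 mean -0.0102 z 0.0989
nose x -0.0583
slope deg 3.2 y@nose -0.009 y@-55 -0.0088
-0.087 24 ymid -0.0091 ymean -0.0099 ztop 0.0824
-0.072 26 ymid -0.0096 ymean -0.0096 ztop 0.0822
```

View pics/ztop6.png

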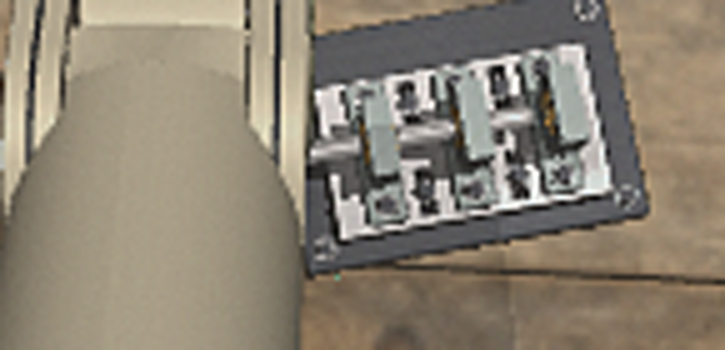

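The rod is through blocks 1 and 2, with the nose approaching block 3 (zoom (530,115)). Forces are near zero, so I keep going.

```bash
python3 -m crank '-0.08 0 0 0 0 0 10; -0.08 0 0 0 0 0 10; -0.08 0 0 0 0 0 10; -0.08 0 0 0 0 0 10; -0.08 0 0 0 0 0 10; -0.08 0 0 0 0 0 10; -0.08 0 0 0 0 0 10; -0.08 0 0 0 0 0 10; 0 0 0 0 0 0 10; 0 0 0 0 0 0 10'; python3 go.py 0.535 -0.0137 0.1308 12.68;python3 - <<'E'
from h import *
p,d=camera('top'); np.save('pics/top7_d.npy',d); cv2.imwrite('pics/ztop7.png',cv2.resize(p[190:260,200:345,::-1],None,fx=5,fy=5,interpolation=cv2.INTER_CUBIC))
p,d=camera('scene'); cv2.imwrite('pics/zs7.png',cv2.resize(p[150:280,170:320,::-1],None,fx=5,fy=4.6,interpolation=cv2.INTER_CUBIC))
E
```

```text
clock: 14.55
position: [0.5287, 0.0118, 0.1308]
ee_rot: [0.625, 0.781, -0.001, -0.001]
ft_force: [0.4, 1.0, -0.8]
grip_width: 0.173
t 14.55 pos [0.5287 0.0118 0.1308] F [ 0.39  0.97 -0.76] grip 0.173
shift units [-0.656  0.013  0.001] turn units [-0.016  0.002  0.002]
shaft yaw 12.7 tilt [-0.02 -0.13] j [-0.5   0.31  0.44  1.92 -0.16  0.95  0.25]
```

View pics/zs7.png

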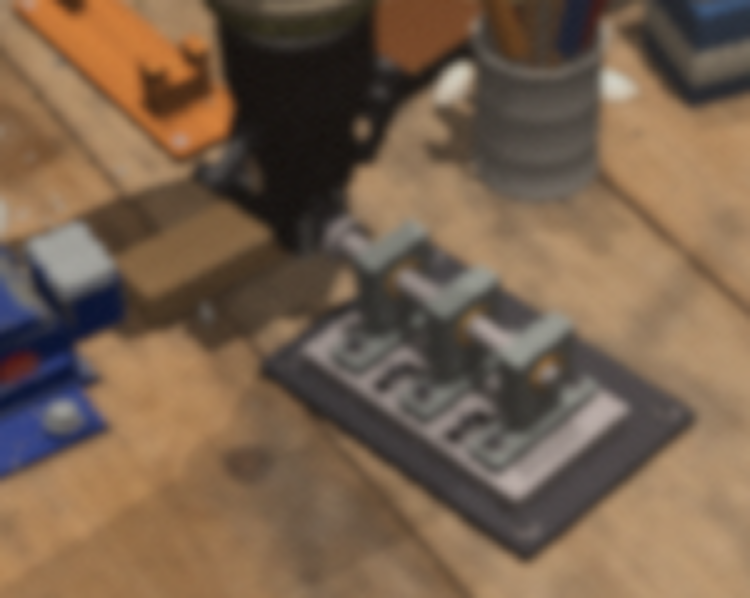

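The nose is now showing in block 3's exit (zoom (550,372)) and the collar (345,232) is about 24 mm off block 1. I approach, then touch gently.

```bash
python3 -m crank '-0.08 0 0 0 0 0 10; -0.08 0 0 0 0 0 10; -0.08 0 0 0 0 0 10; -0.08 0 0 0 0 0 10; -0.08 0 0 0 0 0 10; -0.08 0 0 0 0 0 10; -0.04 0 0 0 0 0 10; 0 0 0 0 0 0 10; 0 0 0 0 0 0 10; 0 0 0 0 0 0 10'; python3 go.py 0.535 -0.0137 0.1308 12.68
```

```text
clock: 15.65
position: [0.5337, -0.0102, 0.1309]
ee_rot: [0.624, 0.781, -0.001, -0.001]
ft_force: [0.6, 0.8, -1.7]
grip_width: 0.175
t 15.65 pos [ 0.5337 -0.0102  0.1309] F [ 0.56  0.76 -1.66] grip 0.175
shift units [-0.094  0.012  0.001] turn units [-0.016  0.002  0.005]
shaft yaw 12.72 tilt [-0.02 -0.13] j [-0.46  0.32  0.45  1.91 -0.17  0.95  0.3 ]
```

```bash
python3 -m crank '-0.015 0 0 0 0 0 10; 0 0 0 0 0 0 10; -0.015 0 0 0 0 0 10; 0 0 0 0 0 0 10; -0.015 0 0 0 0 0 10; 0 0 0 0 0 0 10; 0 0 0 0 0 0 10; 0 0 0 0 0 0 10; 0 0 0 0 0 0 10; 0 0 0 0 0 0 10'; python3 go.py 0.535 -0.0137 0.1308 12.68
python3 - <<'E'
from h import *
p,d=camera('scene'); cv2.imwrite('pics/zs8.png',cv2.resize(p[180:240,220:300,::-1],None,fx=9,fy=9,interpolation=cv2.INTER_CUBIC))
p,d=camera('wrist'); cv2.imwrite('pics/w8.png',p[:,:,::-1])
E
```

```text
clock: 16.65
position: [0.5341, -0.0116, 0.1309]
ee_rot: [0.624, 0.781, -0.001, -0.001]
ft_force: [-0.5, 0.5, -1.7]
grip_width: 0.172
t 16.65 pos [ 0.5341 -0.0116  0.1309] F [-0.48  0.54 -1.7 ] grip 0.172
shift units [-0.057  0.01   0.001] turn units [-0.016  0.     0.01 ]
shaft yaw 12.76 tilt [-0.   -0.13] j [-0.46  0.32  0.45  1.91 -0.17  0.95  0.3 ]
```

View pics/zs8.png

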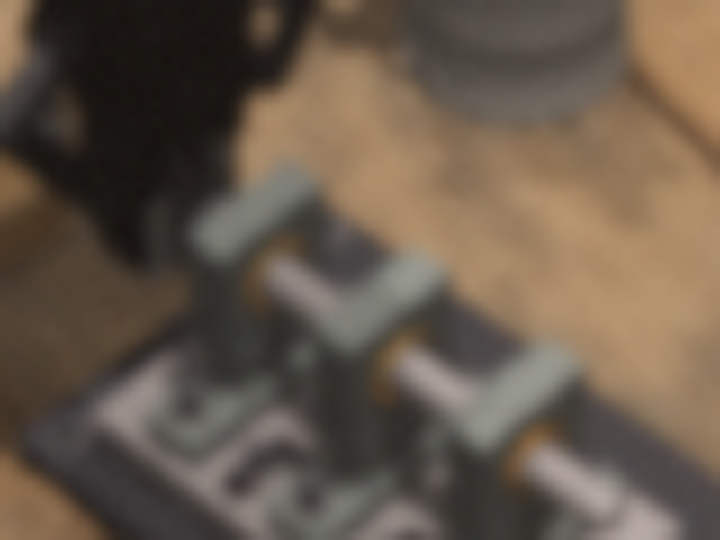

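View pics/w8.png

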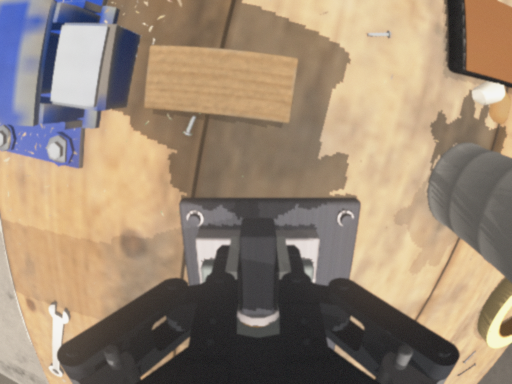

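The shaft protrudes beyond block 3 and there is no contact yet. I take more fine steps until touch.

```bash
python3 -m crank '-0.01 0 0 0 0 0 10; 0 0 0 0 0 0 10; 0 0 0 0 0 0 10; -0.01 0 0 0 0 0 10; 0 0 0 0 0 0 10; 0 0 0 0 0 0 10; -0.01 0 0 0 0 0 10; 0 0 0 0 0 0 10; 0 0 0 0 0 0 10; 0 0 0 0 0 0 10'; python3 go.py 0.535 -0.0137 0.1308 12.68
```

```text
clock: 17.75
position: [0.5344, -0.0129, 0.1308]
ee_rot: [0.624, 0.781, -0.001, -0.001]
ft_force: [1.0, -0.3, -1.1]
grip_width: 0.173
t 17.75 pos [ 0.5344 -0.0129  0.1308] F [ 1.04 -0.34 -1.15] grip 0.173
shift units [-0.023  0.011  0.   ] turn units [-0.017  0.001  0.01 ]
shaft yaw 12.76 tilt [-0.01 -0.13] j [-0.46  0.32  0.46  1.91 -0.17  0.95  0.3 ]
```

```bash
python3 -m crank '-0.01 0 0 0 0 0 10; 0 0 0 0 0 0 10; 0 0 0 0 0 0 10; 0 0 0 0 0 0 10; -0.01 0 0 0 0 0 10; 0 0 0 0 0 0 10; 0 0 0 0 0 0 10; 0 0 0 0 0 0 10; -0.01 0 0 0 0 0 10; 0 0 0 0 0 0 10'; python3 go.py 0.535 -0.0137 0.1308 12.68
```

```text
clock: 18.75
position: [0.5345, -0.0132, 0.1308]
ee_rot: [0.624, 0.782, -0.001, -0.001]
ft_force: [0.2, 0.5, -1.5]
grip_width: 0.176
t 18.75 pos [ 0.5345 -0.0132  0.1308] F [ 0.18  0.49 -1.48] grip 0.176
shift units [-0.014  0.01  -0.   ] turn units [-0.018 -0.007  0.016]
shaft yaw 12.81 tilt [ 0.06 -0.14] j [-0.45  0.32  0.46  1.91 -0.17  0.95  0.31]
```

It advanced only 0.3 mm of 1.2 mm commanded, which looks like contact. I test by ending on a small push row so the force is read while pushing.

```bash
python3 -m crank '0 0 0 0 0 0 10; 0 0 0 0 0 0 10; 0 0 0 0 0 0 10; 0 0 0 0 0 0 10; 0 0 0 0 0 0 10; 0 0 0 0 0 0 10; 0 0 0 0 0 0 10; 0 0 0 0 0 0 10; -0.01 0 0 0 0 0 10; -0.015 0 0 0 0 0 10'; python3 go.py 0.535 -0.0137 0.1308 12.68
```

```text
clock: 19.75
position: [0.5346, -0.0133, 0.1308]
ee_rot: [0.624, 0.782, -0.0, -0.002]
ft_force: [-2.0, 5.2, 2.2]
grip_width: 0.174
t 19.75 pos [ 0.5346 -0.0133  0.1308] F [-1.95  5.22  2.22] grip 0.174
shift units [-0.011  0.008 -0.001] turn units [-0.02  -0.015  0.021]
shaft yaw 12.85 tilt [ 0.12 -0.16] j [-0.45  0.32  0.45  1.91 -0.17  0.95  0.31]
```

Contact is 5.5 N along the bore at the predicted seat (prediction within 0.5 mm). I relax and then open.

```bash
python3 -m crank '0 0 0 0 0 0 10; 0 0 0 0 0 0 10; 0 0 0 0 0 0 10; 0 0 0 0 0 0 18; 0 0 0 0 0 0 22; 0 0 0 0 0 0 30; 0 0 0 0 0 0 45; 0 0 0 0 0 0 45; 0 0 0 0 0 0 45; 0 0 0 0 0 0 45' 20; python3 go.py 0.535 -0.0137 0.22 12.68
python3 - <<'E'
from h import *
p,d=camera('wrist'); cv2.imwrite('pics/w9.png',p[:,:,::-1])
E
```

```text
clock: 20.75
position: [0.5354, -0.0153, 0.1313]
ee_rot: [0.624, 0.781, -0.001, -0.0]
ft_force: [0.2, 0.4, -0.6]
grip_width: 0.528
t 20.75 pos [ 0.5354 -0.0153  0.1313] F [ 0.21  0.37 -0.61] grip 0.528
shift units [ 0.04  -0.003 -2.217] turn units [-0.008  0.002  0.009]
shaft yaw 12.75 tilt [-0.01 -0.06] j [-0.45  0.32  0.46  1.91 -0.17  0.95  0.31]
```

View pics/w9.png

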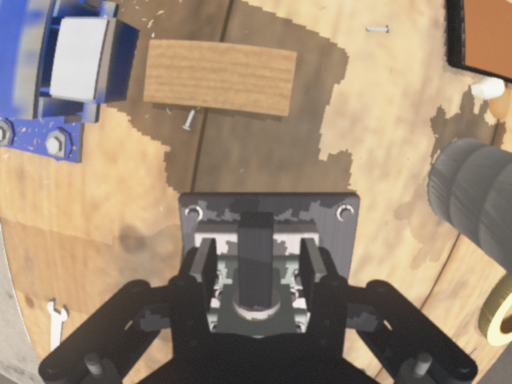

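The gripper is released, with the collar at (258,305) against the block. I retract upward and clear of the top view.

```bash
python3 -m crank '0 0 -0.1 0 0 0 50; 0 0 -0.2 0 0 0 50; 0 0 -0.3 0 0 0 50; 0 0 -0.4 0 0 0 50; 0 0 -0.5 0 0 0 50; 0 0 -0.5 0 0 0 50; 0 0 -0.5 0 0 0 50; 0 0 -0.5 0 0 0 50; 0 0 -0.3 0 0 0 50; 0 0 0 0 0 0 50'
python3 -m crank '0.4 0 0 0 0 0 50; 0.6 0 0 0 0 0 50; 0.8 0 0 0 0 0 50; 0.8 0 0 0 0 0 50; 0.8 0 0 0 0 0 50; 0.8 0 0 0 0 0 50; 0.6 0 0 0 0 0 50; 0.3 0 0 0 0 0 50; 0 0 0 0 0 0 50; 0 0 0 0 0 0 50'
python3 - <<'E'
from h import *
p,d=camera('top'); np.save('pics/top9_d.npy',d); cv2.imwrite('pics/ztop9.png',cv2.resize(p[185:260,215:400,::-1],None,fx=4.3,fy=4.3,interpolation=cv2.INTER_CUBIC))
p,d=camera('scene'); cv2.imwrite('pics/s9.png',cv2.resize(p[130:384,150:400,::-1],None,fx=2.3,fy=2.3,interpolation=cv2.INTER_CUBIC))
E
python3 cmp.py pics/top9_d.npy 235 340
python3 - <<'E'
from shaft import *
dep=cv2.medianBlur(np.load('pics/top9_d.npy'),3)
B=np.array([0.5606,-0.093]); a=np.radians(12.7); X=np.array([np.sin(a),-np.cos(a)]); Y=np.array([np.cos(a),np.sin(a)])
P=fit(dep,235,340,190,250,0.04,0.12); b=np.c_[(P[:,:2]-B)@X,(P[:,:2]-B)@Y,P[:,2]]
k=(abs(b[:,1]+.0095)<.02)&(b[:,0]<-.05); 
for lo in np.arange(-.115,-.05,.004):
    q=b[k&(b[:,0]>=lo)&(b[:,0]<lo+.004)]
    if len(q): print(lo.round(3),len(q),'y',q[:,1].min().round(4),q[:,1].max().round(4),'zmax',q[:,2].max().round(4))
q=b[(b[:,0]>.058)&(abs(b[:,1]+.0095)<.012)&(b[:,2]>.06)]; print('nose x',q[:,0].max(), 'y',q[:,1].mean(),'z',np.percentile(q[:,2],80))
E
```

```text
clock: 21.8
position: [0.5356, -0.0159, 0.2764]
ee_rot: [0.625, 0.781, 0.001, 0.001]
ft_force: [0.1, 0.9, 0.4]
grip_width: 0.583
clock: 22.8
position: [0.4873, 0.1871, 0.2704]
ee_rot: [0.626, 0.78, -0.002, 0.0]
ft_force: [0.1, -0.0, -0.1]
grip_width: 0.584
b1 90 x -0.0566 -0.0411 ymid -0.009 mean -0.0093 z 0.0985
b2 95 x -0.0071 0.0072 ymid -0.0097 mean -0.01 z 0.0988
b3 94 x 0.0407 0.0554 ymid -0.0097 mean -0.0097 z 0.0986
nose x -0.0583
slope deg -0.94 y@nose -0.0107 y@-55 -0.0108
-0.106 40 ymid -0.0095 ymean -0.0101 ztop 0.0859
-0.091 41 ymid -0.0095 ymean -0.0104 ztop 0.087
-0.076 42 ymid -0.0099 ymean -0.0104 ztop 0.0869
-0.061 11 ymid -0.0107 ymean -0.0107 ztop 0.0871
-0.107 7 y -0.0139 -0.0056 zmax 0.0859
-0.103 11 y -0.0168 -0.0015 zmax 0.0858
-0.099 10 y -0.0172 -0.0021 zmax 0.0862
-0.095 12 y -0.0175 -0.0026 zmax 0.0865
-0.091 10 y -0.0171 -0.0036 zmax 0.0871
-0.087 11 y -0.0171 -0.0015 zmax 0.0872
-0.083 12 y -0.0175 -0.0022 zmax 0.088
-0.079 10 y -0.0165 -0.0033 zmax 0.0887
-0.075 10 y -0.0171 -0.0038 zmax 0.0871
-0.071 10 y -0.0172 -0.0016 zmax 0.0868
-0.067 13 y -0.0176 -0.0002 zmax 0.0872
-0.063 13 y -0.0208 -0.0006 zmax 0.0875
-0.059 21 y -0.0218 0.0045 zmax 0.0908
-0.055 32 y -0.0295 0.0085 zmax 0.1009
-0.051 7 y -0.0292 0.0027 zmax 0.1007
nose x 0.08455841624731401 y -0.009787683091473204 z 0.08434110179928904
```

View pics/ztop9.png

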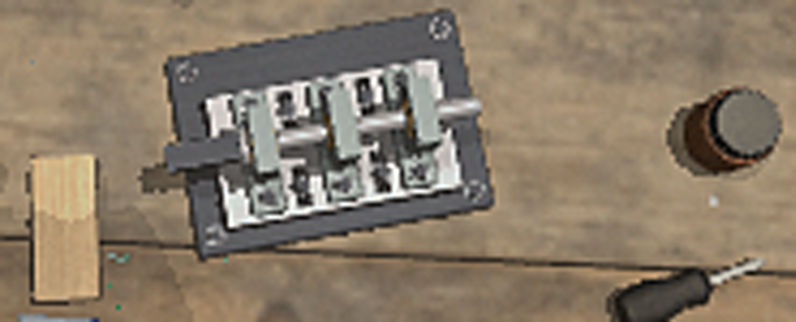

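View pics/s9.png

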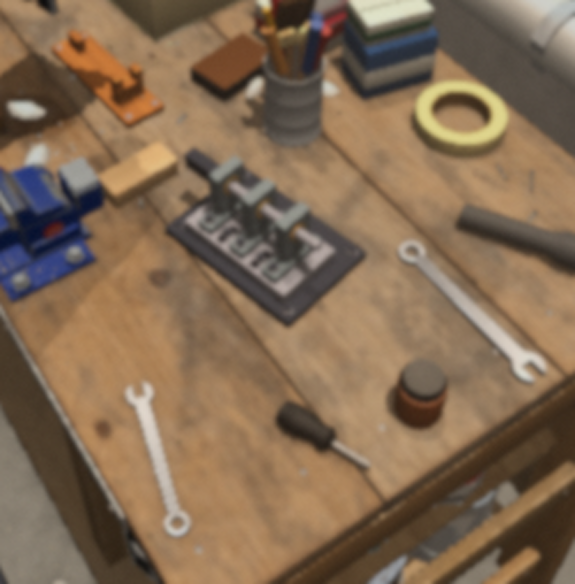

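The nose protrudes to x≈84.6 mm (85 nominal), the rear end sits at about −107 mm (−106 nominal), and the bystanders look undisturbed. Handing in.

```bash
python3 -c "
from workcell import *
o=get_obs();print(o['clock'],o['ft_force']);print(hand_in())"
```

```text
22.9 [-0.40143082  0.59248956 -0.53525187]
the job is handed in; nothing more can be done
None
```

The shaft is threaded through all three blocks with its collar seated against the first one. I let go of it and handed the job in at 22.9 s; no verdict is reported.

**How it went:** I located the shaft and stand from the top camera's depth image. The bores sit about 9.5 mm towards −y and about 2 mm higher than nominal. Before entry I corrected the rod's line against the block tops. I then inserted in small steps and crept on until the collar touched. The largest force I read was about 6 N, during that touch; forces are only read at the end of each move.

**Last checks:**

| Check | Measured | Nominal |
|---|---|---|
| Nose x in the stand's frame | 84.6 mm | 85 mm |
| Rear end of the grip block | about −107 mm | −106 mm |
| Lateral position of the shaft | about −9.8 mm, matching the block row | – |
| Tilt after settling in the bore clearance | roughly 1° | limit about 2.9° |

The gripper is open and clear, at 0.27 m height. The offcut, jar, screwdriver and wrench look unmoved in the final pictures, though I did not measure them.

**Disagreement:** the top and wrist cameras differed by about 1.5 mm in the grip's x. That is within the stated calibration, and I got around it by comparing the rod and the blocks in the same camera.

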